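Set up a power-supply board on the preheater for hot-air rework

ROBOT

A 6-joint arm with a two-finger parallel gripper is mounted at the origin on the work surface. World frame = base frame: x ahead of the robot, y to its left, z up, the work surface at z = 0. Lengths are in mm, angles in degrees, forces in N, time in s.
With the tool pointing down it reaches from about 300 to 850 mm from the base axis. Payload 4.2 kg.
Tool frame: the origin (TCP) lies midway between the tips of the shut fingers; the grasp point (between the pads) lies 19 mm behind it; z points along the fingers, y is the direction in which the jaws open and shut (so a half turn about z gives the same grasp; the last joint's range is limited). The gripper opens to 91 mm and grips with 3 to 60 N. Pads are 32 mm wide; open, the fingers measure 118 mm over their backs; the gripper's body (76 mm by 178 mm) begins 60 mm behind the grasp point.
Start: joints at [63.197, 18.312, 89.639, -0, 72.044, -1.146], TCP at [248.97, 518.321, 213.976] pointing down, gripper open.
Joint ranges: [-177.97, 177.97], [-48.28, 115.42], [12.27, 149.76], [-77.06, 257.06], [2.81, 150.46], [-146.56, 146.56]. Speed limits (degrees/s): [147.25, 147.25, 180, 180, 180, 180].

INTERFACE

Orientations are given as [roll, pitch, yaw] about the fixed x, y, z axes, in that order (R = Rz(yaw) Ry(pitch) Rx(roll)).
In Python, from workcell import env gives the robot as it stands.
- The arm moves only by the shell command python3 -m jog 'ROWS' [FORCE]. ROWS is JSON, a list of rows, each an object of numbers: "dx", "dy", "dz": the shift along the world's x, y, z in m; "wx", "wy", "wz": the turn, a rotation vector about the world's x, y, z in rad; "grip": the gripper's target within -1 to 1 (shut at 1, half-way at 0, fully open at -1). In form: [{"dx": .., "dy": .., "dz": .., "wx": .., "wy": .., "wz": .., "grip": ..}, ...]. A call has 1 to 10 rows; each row shifts and turns the commanded pose from where the row before left it; what a row does not reach is not made up. A row lasts 1/10 s, in which the tool goes at most 50 mm and 8.59 degrees, less where a joint would pass 70% of its speed; a pose out of reach is approached as far as the arm can. A call with a gripper value outside its range is refused whole. The fingers move at their own pace and stop on an object; FORCE is the grip in N (left out, the last holds). Time passes only in rows, so rows that do not move let the fingers close. It gives the time, the measured TCP pose, the force and the opening at its end, in the units of the state.
- env.state(): the state, without advancing time (a new reading comes with each control period).
- env.grab_frame(name): name is "side" or "top" or "wrist"; returns the picture (480x640x3 uint8, red, green, blue); there is no depth.
- env.get_calibration(name): a dict with "fx", "fy", "cx", "cy" (pixels), "R" (3x3) and "t" (3): a world point X has camera coordinates R X + t. Camera axes: x right, y down, z forward; pixel columns grow to the right and rows downward; lengths in mm; the calibration is good to about 2 mm. A picture is of the moment at which its call begins: read the wrist's pose just before it. get_calibration takes no time and is no camera call; for the wrist camera it gives the pose at the moment of the call.
- env.job_done(): hands the job in, once; it reports no verdict.
The state is a dict: "time_s": time; "qpos": joint angles; "qvel": joint speeds; "effort": joint torques, N m; "ee_pos": TCP position; "ee_rot": TCP orientation; "force": force on the tool from outside, world axes, zero at the start; "torque": the same for the moment, N m; "gripper_width": finger opening in mm.
Only numpy, scipy, OpenCV 4.12 (cv2) and the standard library are available. Lean on these libraries where they do the work, as an engineer would, in place of code of your own. Each camera call takes 0.05 s, during which the arm holds its last target. There are 200 camera calls.

TASK

Set up the power-supply board for rework on the preheater: lay the two aluminium support bars front-to-back on its steel lands, one to the left and one to the right of the dark grille and clear of it, then lay the board centrally and squarely across both bars, with its connector end on the left as you face the preheater's control panel, never letting the board touch the preheater itself. Then stand the tall round shield over the capacitor and the rectangular shield over the connector, both sitting flat on the board. Leave the flux jar, the solder reel and the tape roll where they are.

Things in the scene. Friction and masses are not known exactly. Their poses are not given: they have to be found in the camera images.
- preheater: fixed low box 180 mm deep (x) x 200 wide (y), flat top 55 mm above the bench; blue control panel with a 14 mm knob on its -x face, towards the robot. Top: a flush dark grille 110 (x) x 76 (y) in the middle, a steel land 60 wide each side (38 to 98 mm off centre; bars lie well at 62). Origin: centre of underside, on the bench; x from panel to back, y to the left facing the panel, z up.
- bar_a: aluminium support bar, square section 18 x 18 mm, 100 mm long, with two small dark holes in its top face, 87 g; there are two identical ones and either may go on either side. Origin: centre of its underside; its x axis runs along its length, z up.
- bar_b: aluminium support bar, square section 18 x 18 mm, 100 mm long, with two small dark holes in its top face, 87 g; there are two identical ones and either may go on either side. Origin: centre of its underside; its x axis runs along its length, z up.
- board: green board 90 (x) x 170 (y) x 2 mm, 160 g. Origin: centre of underside, z up. On its centre line: at y=0 a solid transformer 36 (x) x 30 (y), top 30 mm above underside, strong enough to lift by; at y=+60 a cream connector 40 (x) x 14 (y), top at 18; at y=-60 a dark round capacitor, 16 mm diameter, top at 32. Other parts are under 2.5 mm high.
- round_shield: aluminium heat shield for the capacitor: an upside-down round cup, 40 mm outer diameter, 45 mm tall, wall 2.5 mm, closed top 3 mm thick, open below (inside 35 mm wide, 42 mm high), 45 g. Standing upright. Origin: centre of its open underside, z up.
- box_shield: steel heat shield for the connector: an upside-down rectangular box, 60 mm (x) x 34 mm (y) outside, 32 mm tall, wall 2 mm, open below (inside 56 x 30 mm), five small dark holes in a row in its top, 50 g. Standing upright. Origin: centre of its open underside; x along its length, z up.
- flux_jar: bystander: small amber jar with a black lid, 43 mm in diameter, 38 mm tall, stands loose. Origin: centre of its underside.
- solder_reel: bystander: reel of solder standing on its flange, 60 mm in diameter, 42 mm tall, loose. Origin: centre of its underside.
- tape_roll: bystander: brown roll of tape lying flat, 80 mm outer diameter, 19 mm tall, loose. Origin: centre of its underside.
Things that resemble listed ones, but are neither listed nor needed, are in the scene too. Leave any red or yellow look-alike of the bar_a alone. What is shaped like the bar_b but blue is not meant.

How it is judged (in metres and radians):
On the way, in this order (a step that is already met when the one before it is completed fails the run):
1. both support bars lie on the preheater's lands, one each side of the grille (((y of bar_a in the frame of preheater between 0.046 and 0.088 m and x of bar_a in the frame of preheater between -0.035 and 0.035 m and z of bar_a in the frame of preheater between 0.051 and 0.059 m and angle between the x axis of each of bar_a, bar_b and the x axis of preheater, either way round below 0.2 rad and angle between each of bar_a, bar_b's own z axis and vertical below 0.08 rad and y of bar_b in the frame of preheater between -0.088 and -0.046 m and x of bar_b in the frame of preheater between -0.035 and 0.035 m and z of bar_b in the frame of preheater between 0.051 and 0.059 m) or (y of bar_b in the frame of preheater between 0.046 and 0.088 m and x of bar_b in the frame of preheater between -0.035 and 0.035 m and z of bar_b in the frame of preheater between 0.051 and 0.059 m and angle between the x axis of each of bar_b, bar_a and the x axis of preheater, either way round below 0.2 rad and angle between each of bar_b, bar_a's own z axis and vertical below 0.08 rad and y of bar_a in the frame of preheater between -0.088 and -0.046 m and x of bar_a in the frame of preheater between -0.035 and 0.035 m and z of bar_a in the frame of preheater between 0.051 and 0.059 m))), for 0.2 s.
2. the board lies across both bars (((y of bar_a in the frame of preheater between 0.046 and 0.088 m and x of bar_a in the frame of preheater between -0.035 and 0.035 m and z of bar_a in the frame of preheater between 0.051 and 0.059 m and angle between the x axis of each of bar_a, bar_b and the x axis of preheater, either way round below 0.2 rad and angle between each of bar_a, bar_b's own z axis and vertical below 0.08 rad and y of bar_b in the frame of preheater between -0.088 and -0.046 m and x of bar_b in the frame of preheater between -0.035 and 0.035 m and z of bar_b in the frame of preheater between 0.051 and 0.059 m) or (y of bar_b in the frame of preheater between 0.046 and 0.088 m and x of bar_b in the frame of preheater between -0.035 and 0.035 m and z of bar_b in the frame of preheater between 0.051 and 0.059 m and angle between the x axis of each of bar_b, bar_a and the x axis of preheater, either way round below 0.2 rad and angle between each of bar_b, bar_a's own z axis and vertical below 0.08 rad and y of bar_a in the frame of preheater between -0.088 and -0.046 m and x of bar_a in the frame of preheater between -0.035 and 0.035 m and z of bar_a in the frame of preheater between 0.051 and 0.059 m)) and x of board in the frame of preheater between -0.02 and 0.02 m and y of board in the frame of preheater between -0.015 and 0.015 m and z of board in the frame of preheater between 0.069 and 0.077 m and angle between the y axis of board and the y axis of preheater, either way round below 0.2 rad and angle between board's own z axis and vertical below 0.06 rad), for 0.2 s.
At the end, for the whole second after the job is handed in: A bar flat on each land, 46-88 mm off centre, within 0.2 rad; board flat on both, connector left, centred within 20 mm front-back and 15 mm sideways, square within 0.2 rad; round shield flat over the capacitor, box shield flat over the connector, within 14 mm; all released, at rest (all of step 2 and x of box_shield in the frame of board between -0.014 and 0.014 m and y of box_shield in the frame of board between 0.046 and 0.074 m and z of box_shield in the frame of board between -0.001 and 0.006 m and angle between each of box_shield, round_shield's own z axis and vertical below 0.08 rad and y of box_shield in the frame of preheater above 0.03 m and x of round_shield in the frame of board between -0.014 and 0.014 m and y of round_shield in the frame of board between -0.074 and -0.046 m and z of round_shield in the frame of board between -0.001 and 0.006 m and y of round_shield in the frame of preheater below -0.03 m and linear speed of each of bar_a, bar_b, board, round_shield, box_shield below 0.02 m/s); the robot touches nothing.
It fails at once if the board touches the preheater itself (contact force between board and preheater above 0.5 N).
It fails at once if the flux jar is shifted by more than 25 mm (distance of flux_jar from where it was at the start of the episode above 0.025 m).
It fails at once if the solder reel is shifted by more than 25 mm (distance of solder_reel from where it was at the start of the episode above 0.025 m).
It fails at once if the tape roll is shifted by more than 25 mm (distance of tape_roll from where it was at the start of the episode above 0.025 m).
It also fails if it takes over 118 s, if anything falls off the work surface, if the arm or the gripper's body presses on something with over 40 N, if the wrist force passes 120 N, or if a joint passes its speed limit or range.

## Working session

There is one attempt and no reset: what is moved stays moved. The work goes in short steps, Python scripts to look and compute and a shell command to move; the robot and the scene stay as the last step left them, time stands still between calls to the robot, and variables do not carry over. Pictures are saved under pics/ and viewed, about 12 in all and at most 16, crops included, and the job is handed in when it is done.

```bash
ls; mkdir -p pics; python3 - <<'E'
from workcell import env
import cv2
for n in("top","side"):
    c=env.get_calibration(n);print(n,c)
    cv2.imwrite(f"pics/{n}0.png",env.grab_frame(n)[:,:,::-1])
print(env.state())
E
```

```text
pics
top {'fx': 511.0537514637969, 'fy': 511.0537514637969, 'cx': 322.59217476533877, 'cy': 241.03687035399915, 'R': array([[ 1.37280336e-02, -9.99904109e-01,  1.82022318e-03],
       [-9.83524452e-01, -1.38312696e-02, -1.80245247e-01],
       [ 1.80253140e-01,  6.84178813e-04, -9.83620017e-01]]), 't': array([ -23.17709938,  422.85849538, 1084.92261604])}
side {'fx': 612.0520301545866, 'fy': 612.0520301545866, 'cx': 325.1970164680435, 'cy': 237.08579378694745, 'R': array([[ 0.93480171, -0.35480305, -0.01614167],
       [-0.24385198, -0.60810817, -0.75547381],
       [ 0.25822853,  0.71015439, -0.65497998]]), 't': array([-421.67402601,  129.73522912, 1254.56466284])}
{'time_s': 0.1, 'qpos': array([ 6.31959554e+01,  1.83472044e+01,  8.96980301e+01,  8.93604240e-04,
        7.20430757e+01, -1.14522344e+00]), 'qvel': array([-0.02756393, -0.04947481, -0.13225275, -0.09035691, -0.08473402,
        0.02654547]), 'effort': array([ 1.03212857e-03, -4.13334632e+01, -2.32508236e+01,  7.30281277e-02,
        4.22237534e-02, -5.95751408e-05]), 'ee_pos': array([248.77343526, 517.91461815, 213.22149351]), 'ee_rot': array([-1.79911724e+02, -2.61449875e-03,  1.54340901e+02]), 'force': array([-0.84038102,  0.30708535, -0.1164716 ]), 'torque': array([ 0.02910539,  0.01018011, -0.00899927]), 'gripper_width': 91.37389884504955}
```

View pics/top0.png

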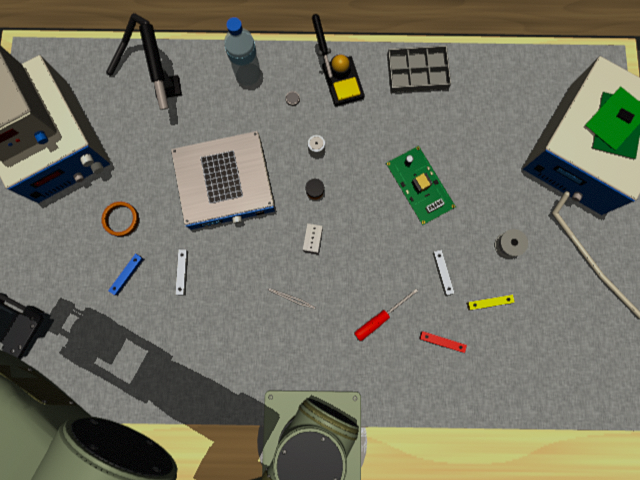

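View pics/side0.png

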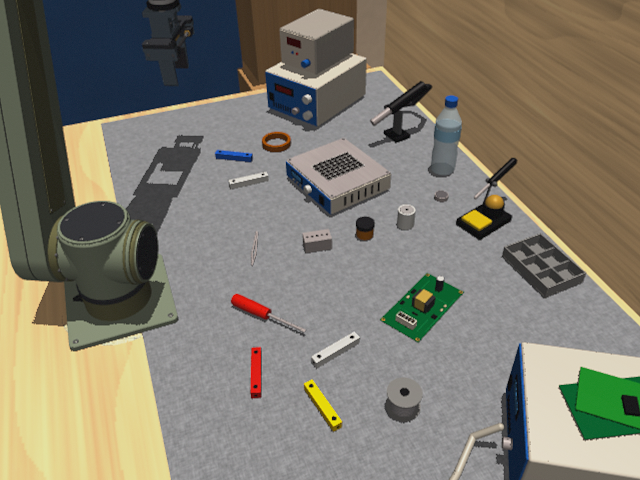

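The top view shows the preheater at about (223,180), white bars at (181,272) and (444,272), and the board at (421,184) with its connector at lower right (435,206). The round shield is at (317,143), the box shield at (313,238), the jar at (315,189), the reel at (514,243) and the tape at (120,218). The side view agrees. Next I measure.

```bash
cat > h.py <<'E'
import numpy as np,cv2
from workcell import env
def cast(c,uv,z):
    uv=np.atleast_2d(np.asarray(uv,float))
    d=np.c_[(uv[:,0]-c["cx"])/c["fx"],(uv[:,1]-c["cy"])/c["fy"],np.ones(len(uv))]@c["R"]
    o=-c["R"].T@c["t"]; return (o+d*((z-o[2])/d[:,2])[:,None])[:,:2]
def blob(mask,win):
    x0,y0,x1,y1=win; m=np.zeros_like(mask); m[y0:y1,x0:x1]=mask[y0:y1,x0:x1]
    cs,_=cv2.findContours(m,cv2.RETR_EXTERNAL,cv2.CHAIN_APPROX_NONE)
    return max(cs,key=cv2.contourArea)
def rect(c,cnt,z):
    p=cast(c,cnt.reshape(-1,2),z).astype(np.float32)
    r=cv2.minAreaRect(p); b=cv2.boxPoints(r)
    e=[b[1]-b[0],b[2]-b[1]]; l=max(e,key=np.linalg.norm)
    return np.round(r[0],1),np.round(sorted(r[1]),1),round(float(np.degrees(np.arctan2(l[1],l[0])))%180,1)
E
python3 - <<'E'
from h import *
im=cv2.imread("pics/top0.png");c=env.get_calibration("top")
hsv=cv2.cvtColor(im,cv2.COLOR_BGR2HSV);H,S,V=cv2.split(hsv)
bright=((V>165)).astype(np.uint8)*255
green=((H>45)&(H<85)&(S>100)).astype(np.uint8)*255
for n,m,w,z in [("barL",bright,(165,240,200,305),18),("barR",bright,(425,240,462,305),18),
  ("box",bright,(295,215,332,262),32),("round",bright,(300,128,334,165),45),("pre",bright,(165,125,280,235),55),("board",green,(375,135,470,235),2)]:
    cnt=blob(m,w);print(n,cv2.contourArea(cnt),rect(c,cnt,z))
    if n=="round":
        (u,v),r=cv2.minEnclosingCircle(cnt);print((u,v),r,cast(c,(u,v),45))
dark=((V<90)).astype(np.uint8)*255
dark=cv2.morphologyEx(dark,cv2.MORPH_CLOSE,np.ones((5,5)))
print("grille",rect(c,blob(dark,(190,140,255,208)),55))
print("jar",cast(c,(315,185),38),"reel",cast(c,(513,242),42),"tape",cast(c,(120,218),19))
print("conn",cast(c,(435,206),18),"cap",cast(c,(409,159),32),"trafo",cast(c,(423,182),30))
cr=[im[y:y+120,x:x+130] for x,y in((165,125),(370,125),(270,125),(250,190))]
cv2.imwrite("pics/c1.png",np.vstack([np.hstack([cv2.resize(q,(390,300),interpolation=2) for q in cr[i:i+2]]) for i in(0,2)]))
E
```

```text
barL 287.0 (array([353.2, 296.7]), array([16.8, 98.2]), 179.8)
barR 288.0 (array([ 361.5, -286.6]), array([ 16.7, 100.1]), 15.1)
box 352.5 (array([433. ,   6.1]), array([32.9, 58.9]), 171.0)
round 191.0 (array([648.7,   0.8]), array([35.8, 36.3]), 90.8)
(316.0, 142.5) 8.381627082824707 [[648.61701126   0.74089325]]
pre 6501.5 (array([561.1, 208.7]), array([178.3, 196.8]), 103.4)
board 2557.0 (array([ 566.8, -241.7]), array([ 89.4, 169.1]), 29.4)
grille (array([563.3, 208. ]), array([ 74.4, 106.1]), 13.2)
jar [[550.81323045   1.49103995]] reel [[ 426.21074605 -434.63141873]] tape [[473.06230843 439.99331676]]
conn [[ 511.25898671 -271.11867471]] cap [[ 617.12202737 -211.56512143]] trafo [[ 563.73653926 -242.69817129]]
```

View pics/c1.png

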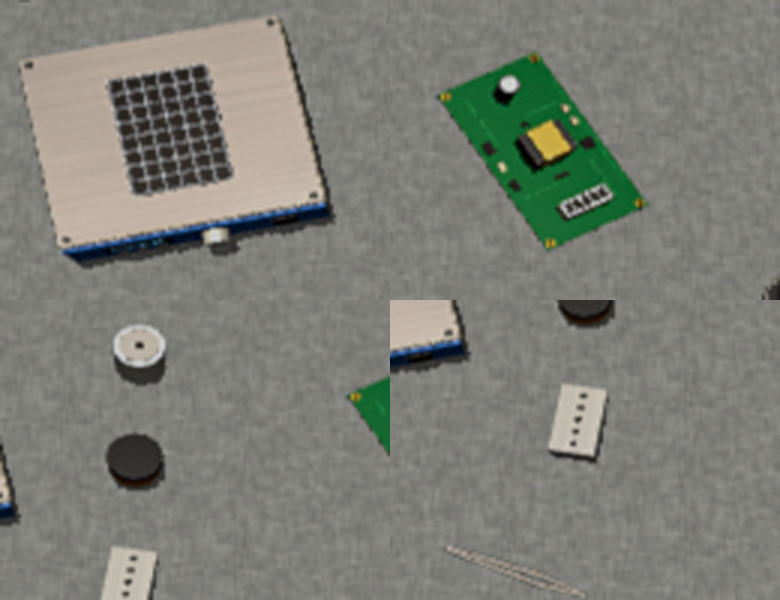

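The crops confirm the colours and the holes. The preheater yaw is about +13.3° with its centre near (562,208). The board must turn by about −106° to put the connector on the left. I move to above the left bar.

```bash
python3 -m jog '[{"dx":0.015,"dy":-0.0315,"dz":-0.009,"wz":0.064,"grip":-1},{"dx":0.015,"dy":-0.0315,"dz":-0.009,"wz":0.064,"grip":-1},{"dx":0.015,"dy":-0.0315,"dz":-0.009,"wz":0.064,"grip":-1},{"dx":0.015,"dy":-0.0315,"dz":-0.009,"wz":0.064,"grip":-1},{"dx":0.015,"dy":-0.0315,"dz":-0.009,"wz":0.064,"grip":-1},{"dx":0.015,"dy":-0.0315,"dz":-0.009,"wz":0.064,"grip":-1},{"dx":0.015,"dy":-0.0315,"dz":-0.009,"wz":0.064,"grip":-1},{"grip":-1},{"grip":-1}]' 30
python3 - <<'E'
from h import *
c=env.get_calibration("wrist");s=env.state();print(s["ee_pos"],s["ee_rot"])
im=env.grab_frame("wrist")[:,:,::-1];cv2.imwrite("pics/w1.png",im)
print(c)
E
```

```text
[248.77343526 517.91461815 213.22149351] [-1.79911724e+02 -2.61449875e-03  1.54340901e+02]
{'fx': 391.78868909560344, 'fy': 391.78868909560344, 'cx': 326.3390398913221, 'cy': 236.1825545462268, 'R': array([[ 0.43424873,  0.90079148, -0.00165777],
       [ 0.87268481, -0.42024164,  0.24863263],
       [ 0.22326949, -0.10941511, -0.96859644]]), 't': array([-573.96052491,  -26.87883316,  391.40445106])}invalid input
```

View pics/w1.png

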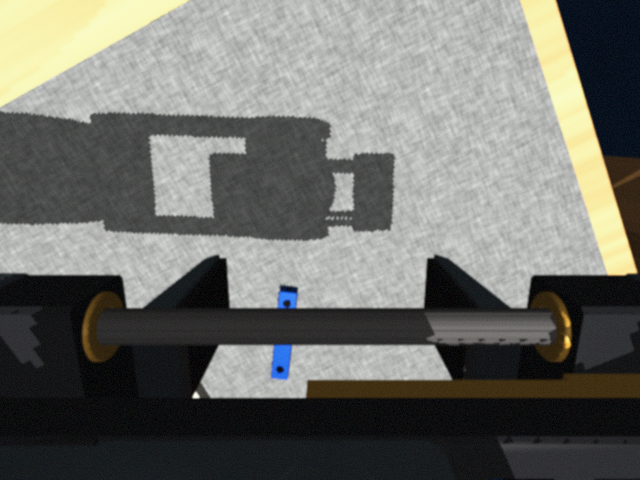

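The move was refused, so every key is probably required. The wrist view still shows the start pose, with the blue bar at (285,335) between the fingers. I retry with full rows.

```bash
python3 -m jog '[{"dx":0.015,"dy":-0.0315,"dz":-0.009,"wx":0,"wy":0,"wz":0.064,"grip":-1},{"dx":0.015,"dy":-0.0315,"dz":-0.009,"wx":0,"wy":0,"wz":0.064,"grip":-1},{"dx":0.015,"dy":-0.0315,"dz":-0.009,"wx":0,"wy":0,"wz":0.064,"grip":-1},{"dx":0.015,"dy":-0.0315,"dz":-0.009,"wx":0,"wy":0,"wz":0.064,"grip":-1},{"dx":0.015,"dy":-0.0315,"dz":-0.009,"wx":0,"wy":0,"wz":0.064,"grip":-1},{"dx":0.015,"dy":-0.0315,"dz":-0.009,"wx":0,"wy":0,"wz":0.064,"grip":-1},{"dx":0.015,"dy":-0.0315,"dz":-0.009,"wx":0,"wy":0,"wz":0.064,"grip":-1},{"dx":0,"dy":0,"dz":0,"wx":0,"wy":0,"wz":0,"grip":-1},{"dx":0,"dy":0,"dz":0,"wx":0,"wy":0,"wz":0,"grip":-1}]' 30
python3 - <<'E'
from h import *
c=env.get_calibration("wrist");s=env.state();print(s["ee_pos"],s["ee_rot"],s["time_s"])
im=env.grab_frame("wrist")[:,:,::-1];cv2.imwrite("pics/w2.png",im)
V=cv2.cvtColor(im,cv2.COLOR_BGR2HSV)
print(-c["R"].T@c["t"])
E
```

```text
time_s: 1.05
ee_pos: [354.1, 297.6, 150.9]
ee_rot: [180.0, -0.0, 179.9]
force: [-0.2, 0.3, 0.8]
gripper_width: 91.2
[354.07565944 297.56390103 150.89526983] [ 1.79979519e+02 -2.72694806e-02  1.79865747e+02] 1.05
[283.68970955 297.74189498 322.56891916]
```

View pics/w2.png

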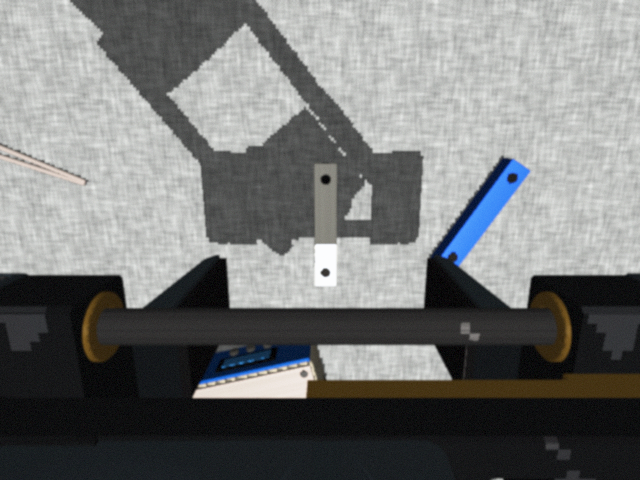

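The wrist view has the bar centred at column 325, with holes at (325,179) and (325,272). The blue bar's near end is at (440,258).

```bash
python3 - <<'E'
from h import *
c=env.get_calibration("wrist")
print(cast(c,[(325,179),(325,272),(325.5,164),(325,287),(314,180),(337,180),(440,258)],18))
E
```

```text
[[316.16868219 297.56354766]
 [392.29260116 297.32217969]
 [304.7218249  297.98329374]
 [405.47020505 297.28039714]
 [316.91874289 289.04016165]
 [316.96233479 306.85730337]
 [380.4826184  391.10196255]]
```

```bash
python3 -m jog '[{"dx":0,"dy":0,"dz":-0.045,"wx":0,"wy":0,"wz":0,"grip":-1},{"dx":0,"dy":0,"dz":-0.045,"wx":0,"wy":0,"wz":0,"grip":-1},{"dx":0,"dy":0,"dz":-0.035,"wx":0,"wy":0,"wz":0,"grip":-1},{"dx":0,"dy":0,"dz":-0.020,"wx":0,"wy":0,"wz":0,"grip":-1},{"dx":0,"dy":0,"dz":0,"wx":0,"wy":0,"wz":0,"grip":1},{"dx":0,"dy":0,"dz":0,"wx":0,"wy":0,"wz":0,"grip":1},{"dx":0,"dy":0,"dz":0,"wx":0,"wy":0,"wz":0,"grip":1},{"dx":0,"dy":0,"dz":0,"wx":0,"wy":0,"wz":0,"grip":1},{"dx":0,"dy":0,"dz":0,"wx":0,"wy":0,"wz":0,"grip":1},{"dx":0,"dy":0,"dz":0,"wx":0,"wy":0,"wz":0,"grip":1}]' 30
python3 -m jog '[{"dx":0,"dy":0,"dz":0,"wx":0,"wy":0,"wz":0,"grip":1},{"dx":0,"dy":0,"dz":0,"wx":0,"wy":0,"wz":0,"grip":1},{"dx":0,"dy":0,"dz":0.04,"wx":0,"wy":0,"wz":0,"grip":1},{"dx":0,"dy":0,"dz":0.045,"wx":0,"wy":0,"wz":0,"grip":1},{"dx":0,"dy":0,"dz":0.045,"wx":0,"wy":0,"wz":0,"grip":1},{"dx":0,"dy":0,"dz":0,"wx":0,"wy":0,"wz":0,"grip":1}]'
```

```text
time_s: 2.1
ee_pos: [354.3, 298.1, 6.6]
ee_rot: [179.9, 0.1, -180.0]
force: [-0.2, 0.8, -0.2]
gripper_width: 45.9
time_s: 2.7
ee_pos: [357.2, 300.4, 141.6]
ee_rot: [179.5, 0.6, -180.0]
force: [0.7, 0.7, -0.4]
gripper_width: 0.8
```

The gripper closes at about 75 mm/s, so I lifted too early and came up empty. I reopen half-way and redo it with a longer close.

```bash
python3 -m jog '[{"dx":0,"dy":0,"dz":0,"wx":0,"wy":0,"wz":0,"grip":-0.2},{"dx":0,"dy":0,"dz":0,"wx":0,"wy":0,"wz":0,"grip":-0.2},{"dx":0,"dy":0,"dz":0,"wx":0,"wy":0,"wz":0,"grip":-0.2},{"dx":0,"dy":0,"dz":0,"wx":0,"wy":0,"wz":0,"grip":-0.2},{"dx":0,"dy":0,"dz":0,"wx":0,"wy":0,"wz":0,"grip":-0.2},{"dx":0,"dy":0,"dz":0,"wx":0,"wy":0,"wz":0,"grip":-0.2},{"dx":0,"dy":0,"dz":0,"wx":0,"wy":0,"wz":0,"grip":-0.2},{"dx":0,"dy":0,"dz":0,"wx":0,"wy":0,"wz":0,"grip":-0.2}]' 30
python3 - <<'E'
from h import *
c=env.get_calibration("wrist")
im=env.grab_frame("wrist")[:,:,::-1];cv2.imwrite("pics/w3.png",im)
V=cv2.cvtColor(im,cv2.COLOR_BGR2HSV)[:,:,2]
b=((V>215)&(im.min(2)>205)).astype(np.uint8)*255;print(rect(c,blob(b,(230,150,430,305)),18))
cv2.imwrite("pics/w3c.png",im[100:320,180:460])
E
```

```text
time_s: 3.5
ee_pos: [353.9, 297.8, 135.9]
ee_rot: [-180.0, -0.0, -180.0]
force: [0.2, -0.2, -0.6]
gripper_width: 54.7
(array([389.3, 303.9]), array([ 48.9, 102.8]), 89.9)
```

View pics/w3c.png

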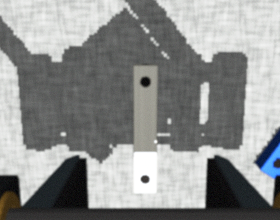

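The bar is undisturbed, with holes at full-image (325,181) and (325,280), still centred.

```bash
python3 -m jog '[{"dx":0,"dy":0,"dz":-0.045,"wx":0,"wy":0,"wz":0,"grip":-0.2},{"dx":0,"dy":0,"dz":-0.045,"wx":0,"wy":0,"wz":0,"grip":-0.2},{"dx":0,"dy":0,"dz":-0.025,"wx":0,"wy":0,"wz":0,"grip":-0.2},{"dx":0,"dy":0,"dz":-0.015,"wx":0,"wy":0,"wz":0,"grip":-0.2},{"dx":0,"dy":0,"dz":0,"wx":0,"wy":0,"wz":0,"grip":1},{"dx":0,"dy":0,"dz":0,"wx":0,"wy":0,"wz":0,"grip":1},{"dx":0,"dy":0,"dz":0,"wx":0,"wy":0,"wz":0,"grip":1},{"dx":0,"dy":0,"dz":0,"wx":0,"wy":0,"wz":0,"grip":1},{"dx":0,"dy":0,"dz":0,"wx":0,"wy":0,"wz":0,"grip":1},{"dx":0,"dy":0,"dz":0,"wx":0,"wy":0,"wz":0,"grip":1}]' 30
python3 -m jog '[{"dx":0,"dy":0,"dz":0,"wx":0,"wy":0,"wz":0,"grip":1},{"dx":0,"dy":0,"dz":0,"wx":0,"wy":0,"wz":0,"grip":1},{"dx":0,"dy":0,"dz":0,"wx":0,"wy":0,"wz":0,"grip":1}]'
```

```text
time_s: 4.55
ee_pos: [354.4, 298.1, 6.8]
ee_rot: [179.9, 0.1, -180.0]
force: [0.1, 0.1, 6.0]
gripper_width: 17.7
time_s: 4.85
ee_pos: [354.4, 298.1, 6.8]
ee_rot: [179.9, 0.1, -180.0]
force: [-0.6, -0.9, 6.1]
gripper_width: 17.8
```

```bash
python3 -m jog '[{"dx":0,"dy":0,"dz":0.045,"wx":0,"wy":0,"wz":0,"grip":1},{"dx":0,"dy":0,"dz":0.05,"wx":0,"wy":0,"wz":0,"grip":1},{"dx":0.0388,"dy":-0.0057,"dz":0.03,"wx":0,"wy":0,"wz":0.0468,"grip":1},{"dx":0.0388,"dy":-0.0057,"dz":0,"wx":0,"wy":0,"wz":0.0468,"grip":1},{"dx":0.0388,"dy":-0.0057,"dz":0,"wx":0,"wy":0,"wz":0.0468,"grip":1},{"dx":0.0388,"dy":-0.0057,"dz":0,"wx":0,"wy":0,"wz":0.0468,"grip":1},{"dx":0.0388,"dy":-0.0057,"dz":0,"wx":0,"wy":0,"wz":0.0468,"grip":1},{"dx":0,"dy":0,"dz":0,"wx":0,"wy":0,"wz":0,"grip":1},{"dx":0,"dy":0,"dz":0,"wx":0,"wy":0,"wz":0,"grip":1},{"dx":0,"dy":0,"dz":0,"wx":0,"wy":0,"wz":0,"grip":1}]'
python3 - <<'E'
from h import *
c=env.get_calibration("wrist")
cv2.imwrite("pics/w4.png",env.grab_frame("wrist")[:,:,::-1]);np.savez("w4.npz",**c)
E
```

```text
time_s: 5.85
ee_pos: [546.6, 269.2, 130.5]
ee_rot: [-180.0, -0.1, -166.6]
force: [0.4, 0.5, -0.2]
gripper_width: 17.9
```

View pics/w4.png

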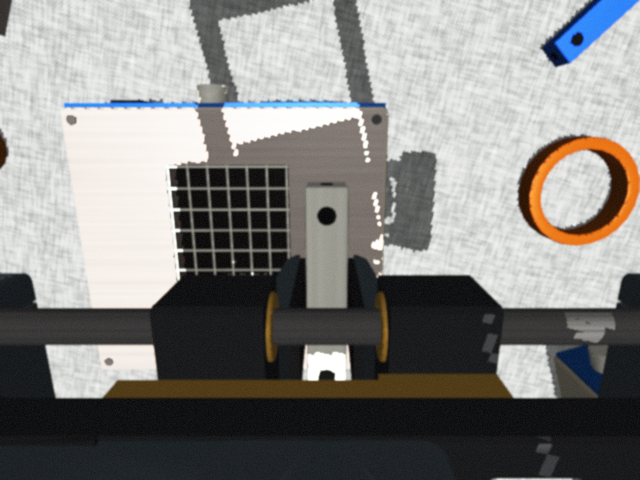

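The bar is held at columns 306–347, parallel to the grille, with the grille's front edge at row 166 (169–288) and the panel edge at row 106 (65–386). I cast these to refine the preheater pose.

```bash
python3 - <<'E'
from h import *
c=env.get_calibration("wrist")
P=cast(c,[(66,107),(386,105),(169,166),(288,166)],55);print(P)
for a,b,off in((P[0],P[1],90),(P[2],P[3],55)):
    d=b-a;y=d/np.linalg.norm(d);x=np.array([y[1],-y[0]])
    print(np.linalg.norm(d),np.degrees(np.arctan2(x[1],x[0])),(a+b)/2+off*x)
E
```

```text
[[497.89250187  97.13939608]
 [452.30146318 284.02085084]
 [518.4442867  162.08676421]
 [501.29650226 234.2578975 ]]
192.36221287381073 13.70991144930959 [562.53271471 211.91068221]
74.18031404809665 13.365584237414627 [563.38071433 210.88632589]
```

```bash
python3 -m jog '[{"dx":0.002,"dy":0.0015,"dz":-0.03,"wx":0,"wy":0,"wz":0,"grip":1},{"dx":0,"dy":0,"dz":-0.02,"wx":0,"wy":0,"wz":0,"grip":1},{"dx":0,"dy":0,"dz":-0.01,"wx":0,"wy":0,"wz":0,"grip":1},{"dx":0,"dy":0,"dz":-0.005,"wx":0,"wy":0,"wz":0,"grip":1},{"dx":0,"dy":0,"dz":0,"wx":0,"wy":0,"wz":0,"grip":1},{"dx":0,"dy":0,"dz":0,"wx":0,"wy":0,"wz":0,"grip":1}]'
```

```text
time_s: 6.5
ee_pos: [550.4, 271.2, 67.0]
ee_rot: [180.0, 0.1, -166.6]
force: [-0.5, -0.1, -0.5]
gripper_width: 17.8
```

```bash
python3 -m jog '[{"dx":-0.001,"dy":0,"dz":-0.0025,"wx":0,"wy":0,"wz":0,"grip":1},{"dx":0,"dy":0,"dz":-0.002,"wx":0,"wy":0,"wz":0,"grip":1},{"dx":0,"dy":0,"dz":0,"wx":0,"wy":0,"wz":0,"grip":1},{"dx":0,"dy":0,"dz":0,"wx":0,"wy":0,"wz":0,"grip":1}]'
python3 -m jog '[{"dx":0,"dy":0,"dz":0,"wx":0,"wy":0,"wz":0,"grip":0},{"dx":0,"dy":0,"dz":0,"wx":0,"wy":0,"wz":0,"grip":0},{"dx":0,"dy":0,"dz":0,"wx":0,"wy":0,"wz":0,"grip":0},{"dx":0,"dy":0,"dz":0,"wx":0,"wy":0,"wz":0,"grip":0},{"dx":0,"dy":0,"dz":0.02,"wx":0,"wy":0,"wz":0,"grip":-0.2},{"dx":0,"dy":0,"dz":0.03,"wx":0,"wy":0,"wz":0,"grip":-0.2},{"dx":0,"dy":0,"dz":0.04,"wx":0,"wy":0,"wz":0,"grip":-0.2},{"dx":0,"dy":0,"dz":0.03,"wx":0,"wy":0,"wz":0,"grip":-0.2}]'
```

```text
time_s: 6.9
ee_pos: [549.2, 270.9, 61.8]
ee_rot: [180.0, 0.0, -166.6]
force: [0.6, -0.3, -0.3]
gripper_width: 17.8
time_s: 7.7
ee_pos: [549.4, 271.0, 183.7]
ee_rot: [180.0, 0.1, -166.6]
force: [0.5, -0.3, 0.3]
gripper_width: 54.7
```

```bash
python3 -m jog '[{"dx":-0.0085,"dy":-0.0253,"dz":0,"wx":0,"wy":0,"wz":-0.1415,"grip":-0.2},{"dx":-0.0085,"dy":-0.0253,"dz":0,"wx":0,"wy":0,"wz":-0.1415,"grip":-0.2},{"dx":-0.0085,"dy":-0.0253,"dz":0,"wx":0,"wy":0,"wz":-0.1415,"grip":-0.2},{"dx":-0.0085,"dy":-0.0253,"dz":0,"wx":0,"wy":0,"wz":-0.1415,"grip":-0.2},{"dx":-0.0085,"dy":-0.0253,"dz":0,"wx":0,"wy":0,"wz":-0.1415,"grip":-0.2},{"dx":-0.0085,"dy":-0.0253,"dz":0,"wx":0,"wy":0,"wz":-0.1415,"grip":-0.2},{"dx":-0.0085,"dy":-0.0253,"dz":0,"wx":0,"wy":0,"wz":-0.1415,"grip":-0.2},{"dx":-0.0085,"dy":-0.0253,"dz":0,"wx":0,"wy":0,"wz":-0.1415,"grip":-0.2},{"dx":-0.0085,"dy":-0.0253,"dz":0,"wx":0,"wy":0,"wz":-0.1415,"grip":-0.2},{"dx":-0.0085,"dy":-0.0253,"dz":0,"wx":0,"wy":0,"wz":-0.1415,"grip":-0.2}]'
python3 -m jog '[{"dx":-0.0085,"dy":-0.0253,"dz":0,"wx":0,"wy":0,"wz":-0.1415,"grip":-0.2},{"dx":-0.0085,"dy":-0.0253,"dz":0,"wx":0,"wy":0,"wz":-0.1415,"grip":-0.2},{"dx":-0.0085,"dy":-0.0253,"dz":0,"wx":0,"wy":0,"wz":-0.1415,"grip":-0.2},{"dx":-0.0085,"dy":-0.0253,"dz":0,"wx":0,"wy":0,"wz":-0.1415,"grip":-0.2},{"dx":-0.0085,"dy":-0.0253,"dz":0,"wx":0,"wy":0,"wz":-0.1415,"grip":-0.2},{"dx":-0.0085,"dy":-0.0253,"dz":0,"wx":0,"wy":0,"wz":-0.1415,"grip":-0.2},{"dx":-0.0085,"dy":-0.0253,"dz":0,"wx":0,"wy":0,"wz":-0.1415,"grip":-0.2},{"dx":-0.0085,"dy":-0.0253,"dz":0,"wx":0,"wy":0,"wz":-0.1415,"grip":-0.2},{"dx":-0.0085,"dy":-0.0253,"dz":0,"wx":0,"wy":0,"wz":-0.1415,"grip":-0.2},{"dx":-0.0085,"dy":-0.0253,"dz":0,"wx":0,"wy":0,"wz":-0.1415,"grip":-0.2}]'
python3 -m jog '[{"dx":-0.0085,"dy":-0.0253,"dz":-0.02,"wx":0,"wy":0,"wz":-0.1415,"grip":-0.2},{"dx":-0.0085,"dy":-0.0253,"dz":-0.02,"wx":0,"wy":0,"wz":-0.1415,"grip":-0.2},{"dx":0,"dy":0,"dz":0,"wx":0,"wy":0,"wz":0,"grip":-0.2},{"dx":0,"dy":0,"dz":0,"wx":0,"wy":0,"wz":0,"grip":-0.2},{"dx":0,"dy":0,"dz":0,"wx":0,"wy":0,"wz":0,"grip":-0.2}]'
python3 - <<'E'
from h import *
c=env.get_calibration("wrist")
cv2.imwrite("pics/w5.png",env.grab_frame("wrist")[:,:,::-1])
E
```

```text
time_s: 8.7
ee_pos: [463.4, 16.9, 181.6]
ee_rot: [180.0, 0.0, 112.0]
force: [-0.3, -0.5, 0.3]
gripper_width: 54.7
time_s: 9.7
ee_pos: [378.5, -236.2, 181.6]
ee_rot: [180.0, -0.0, 30.9]
force: [0.3, -0.7, -0.2]
gripper_width: 54.6
time_s: 10.2
ee_pos: [362.5, -285.4, 142.1]
ee_rot: [180.0, -0.0, 15.1]
force: [0.3, 0.8, 0.3]
gripper_width: 54.6
```

View pics/w5.png

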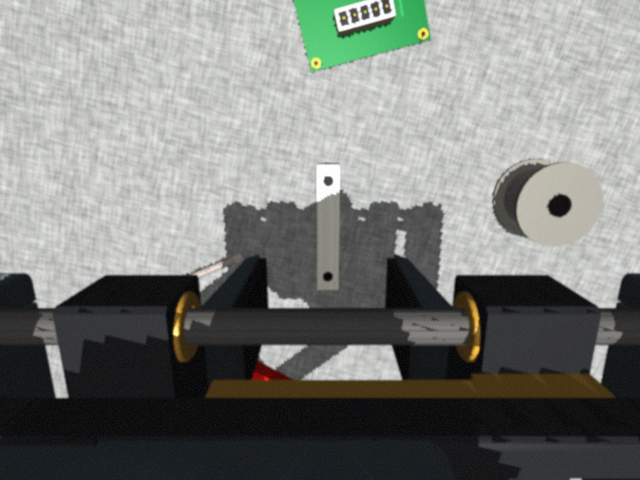

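The bar is centred at column 328 with holes at (328,181) and (328,276). I descend, grasp and lift.

```bash
python3 - <<'E'
from h import *
print(cast(env.get_calibration("wrist"),[(328,181),(327.5,276)],18).mean(0))
E
python3 -m jog '[{"dx":0,"dy":0,"dz":-0.045,"wx":0,"wy":0,"wz":0,"grip":-0.2},{"dx":0,"dy":0,"dz":-0.045,"wx":0,"wy":0,"wz":0,"grip":-0.2},{"dx":0,"dy":0,"dz":-0.03,"wx":0,"wy":0,"wz":0,"grip":-0.2},{"dx":0,"dy":0,"dz":-0.015,"wx":0,"wy":0,"wz":0,"grip":-0.2},{"dx":0,"dy":0,"dz":0,"wx":0,"wy":0,"wz":0,"grip":1},{"dx":0,"dy":0,"dz":0,"wx":0,"wy":0,"wz":0,"grip":1},{"dx":0,"dy":0,"dz":0,"wx":0,"wy":0,"wz":0,"grip":1},{"dx":0,"dy":0,"dz":0,"wx":0,"wy":0,"wz":0,"grip":1},{"dx":0,"dy":0,"dz":0,"wx":0,"wy":0,"wz":0,"grip":1},{"dx":0,"dy":0,"dz":0,"wx":0,"wy":0,"wz":0,"grip":1}]' 30
python3 -m jog '[{"dx":0,"dy":0,"dz":0,"wx":0,"wy":0,"wz":0,"grip":1},{"dx":0,"dy":0,"dz":0,"wx":0,"wy":0,"wz":0,"grip":1},{"dx":0,"dy":0,"dz":0,"wx":0,"wy":0,"wz":0,"grip":1}]'
```

```text
[ 361.23353752 -286.55462423]
time_s: 11.25
ee_pos: [362.5, -286.2, 7.4]
ee_rot: [179.9, -0.1, 15.1]
force: [0.0, 0.3, 6.1]
gripper_width: 18.1
time_s: 11.55
ee_pos: [362.5, -286.2, 7.4]
ee_rot: [179.9, -0.1, 15.1]
force: [0.1, 1.0, 6.6]
gripper_width: 17.3
```

```bash
python3 -m jog '[{"dx":0,"dy":0,"dz":0.045,"wx":0,"wy":0,"wz":0,"grip":1},{"dx":0,"dy":0,"dz":0.05,"wx":0,"wy":0,"wz":0,"grip":1},{"dx":0,"dy":0,"dz":0.04,"wx":0,"wy":0,"wz":0,"grip":1}]'
python3 -m jog '[{"dx":0.0216,"dy":0.0437,"dz":0,"wx":0,"wy":0,"wz":-0.003,"grip":1},{"dx":0.0216,"dy":0.0437,"dz":0,"wx":0,"wy":0,"wz":-0.003,"grip":1},{"dx":0.0216,"dy":0.0437,"dz":0,"wx":0,"wy":0,"wz":-0.003,"grip":1},{"dx":0.0216,"dy":0.0437,"dz":0,"wx":0,"wy":0,"wz":-0.003,"grip":1},{"dx":0.0216,"dy":0.0437,"dz":0,"wx":0,"wy":0,"wz":-0.003,"grip":1},{"dx":0.0216,"dy":0.0437,"dz":0,"wx":0,"wy":0,"wz":-0.003,"grip":1},{"dx":0.0216,"dy":0.0437,"dz":0,"wx":0,"wy":0,"wz":-0.003,"grip":1},{"dx":0.0216,"dy":0.0437,"dz":0,"wx":0,"wy":0,"wz":-0.003,"grip":1},{"dx":0.0216,"dy":0.0437,"dz":0,"wx":0,"wy":0,"wz":-0.003,"grip":1},{"dx":0.0216,"dy":0.0437,"dz":0,"wx":0,"wy":0,"wz":-0.003,"grip":1}]'
python3 -m jog '[{"dx":0,"dy":0,"dz":0,"wx":0,"wy":0,"wz":0,"grip":1},{"dx":0,"dy":0,"dz":0,"wx":0,"wy":0,"wz":0,"grip":1},{"dx":0,"dy":0,"dz":0,"wx":0,"wy":0,"wz":0,"grip":1}]'
```

```text
time_s: 11.85
ee_pos: [362.1, -285.9, 143.8]
ee_rot: [179.9, -0.0, 15.0]
force: [-0.5, -1.2, -1.2]
gripper_width: 17.6
time_s: 12.85
ee_pos: [578.2, 153.1, 141.3]
ee_rot: [180.0, 0.0, 13.3]
force: [1.3, -1.0, -0.4]
gripper_width: 17.5
time_s: 13.15
ee_pos: [577.1, 150.3, 141.1]
ee_rot: [180.0, 0.1, 13.3]
force: [0.6, 0.0, -0.5]
gripper_width: 17.9
```

Descend to TCP z ≈ 63, release and lift.

```bash
python3 -m jog '[{"dx":0.0005,"dy":0,"dz":-0.04,"wx":0,"wy":0,"wz":0,"grip":1},{"dx":0,"dy":0,"dz":-0.02,"wx":0,"wy":0,"wz":0,"grip":1},{"dx":0,"dy":0,"dz":-0.01,"wx":0,"wy":0,"wz":0,"grip":1},{"dx":0,"dy":0,"dz":-0.005,"wx":0,"wy":0,"wz":0,"grip":1},{"dx":0,"dy":0,"dz":-0.003,"wx":0,"wy":0,"wz":0,"grip":1},{"dx":0,"dy":0,"dz":0,"wx":0,"wy":0,"wz":0,"grip":1},{"dx":0,"dy":0,"dz":0,"wx":0,"wy":0,"wz":0,"grip":1}]'
python3 -m jog '[{"dx":0,"dy":0,"dz":0,"wx":0,"wy":0,"wz":0,"grip":0},{"dx":0,"dy":0,"dz":0,"wx":0,"wy":0,"wz":0,"grip":0},{"dx":0,"dy":0,"dz":0,"wx":0,"wy":0,"wz":0,"grip":0},{"dx":0,"dy":0,"dz":0,"wx":0,"wy":0,"wz":0,"grip":0},{"dx":0,"dy":0,"dz":0.02,"wx":0,"wy":0,"wz":0,"grip":-0.1},{"dx":0,"dy":0,"dz":0.03,"wx":0,"wy":0,"wz":0,"grip":-0.1},{"dx":0,"dy":0,"dz":0.04,"wx":0,"wy":0,"wz":0,"grip":-0.1},{"dx":0,"dy":0,"dz":0.03,"wx":0,"wy":0,"wz":0,"grip":-0.1}]'
```

```text
time_s: 13.85
ee_pos: [579.1, 151.3, 64.5]
ee_rot: [180.0, -0.1, 13.3]
force: [0.7, -0.2, -0.5]
gripper_width: 17.5
time_s: 14.65
ee_pos: [578.9, 151.4, 185.8]
ee_rot: [180.0, -0.1, 13.3]
force: [0.8, 0.3, 0.8]
gripper_width: 50.1
```

```bash
python3 -m jog '[{"dx":-0.001,"dy":-0.0302,"dz":0,"wx":0,"wy":0,"wz":0.1425,"grip":-0.1},{"dx":-0.001,"dy":-0.0302,"dz":0,"wx":0,"wy":0,"wz":0.1425,"grip":-0.1},{"dx":-0.001,"dy":-0.0302,"dz":0,"wx":0,"wy":0,"wz":0.1425,"grip":-0.1},{"dx":-0.001,"dy":-0.0302,"dz":0,"wx":0,"wy":0,"wz":0.1425,"grip":-0.1},{"dx":-0.001,"dy":-0.0302,"dz":0,"wx":0,"wy":0,"wz":0.1425,"grip":-0.1},{"dx":-0.001,"dy":-0.0302,"dz":0,"wx":0,"wy":0,"wz":0.1425,"grip":-0.1},{"dx":-0.001,"dy":-0.0302,"dz":0,"wx":0,"wy":0,"wz":0.1425,"grip":-0.1},{"dx":-0.001,"dy":-0.0302,"dz":0,"wx":0,"wy":0,"wz":0.1425,"grip":-0.1},{"dx":-0.001,"dy":-0.0302,"dz":0,"wx":0,"wy":0,"wz":0.1425,"grip":-0.1},{"dx":-0.001,"dy":-0.0302,"dz":0,"wx":0,"wy":0,"wz":0.1425,"grip":-0.1}]'
python3 -m jog '[{"dx":-0.001,"dy":-0.0302,"dz":0,"wx":0,"wy":0,"wz":0.1425,"grip":-0.1},{"dx":-0.001,"dy":-0.0302,"dz":0,"wx":0,"wy":0,"wz":0.1425,"grip":-0.1},{"dx":-0.001,"dy":-0.0302,"dz":0,"wx":0,"wy":0,"wz":0.1425,"grip":-0.1},{"dx":0,"dy":0,"dz":-0.02,"wx":0,"wy":0,"wz":0,"grip":-0.1},{"dx":0,"dy":0,"dz":0,"wx":0,"wy":0,"wz":0,"grip":-0.1},{"dx":0,"dy":0,"dz":0,"wx":0,"wy":0,"wz":0,"grip":-0.1},{"dx":0,"dy":0,"dz":0,"wx":0,"wy":0,"wz":0,"grip":-0.1}]'
python3 - <<'E'
from h import *
c=env.get_calibration("wrist");w=env.grab_frame("wrist")[:,:,::-1]
np.savez("w6.npz",**c)
im=env.grab_frame("top")[:,:,::-1]
cv2.imwrite("pics/t6.png",im)
cv2.imwrite("pics/m6.png",np.vstack([w[:400],np.hstack([cv2.resize(im[130:230,165:280],(230,200)),np.zeros((200,410,3),np.uint8)])]))
E
```

```text
time_s: 15.65
ee_pos: [568.3, -152.0, 183.6]
ee_rot: [180.0, 0.0, 95.3]
force: [0.8, -0.5, 0.1]
gripper_width: 50.1
time_s: 16.35
ee_pos: [565.9, -240.9, 164.3]
ee_rot: [180.0, 0.0, 119.5]
force: [-0.3, -0.1, 0.5]
gripper_width: 50.5
```

View pics/m6.png

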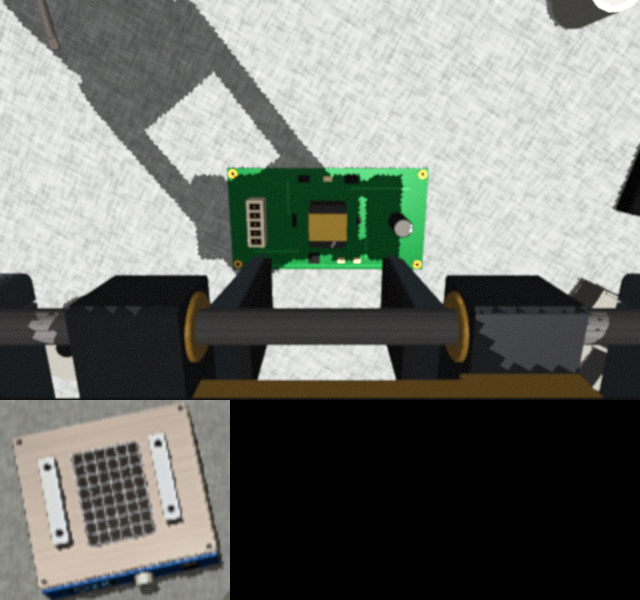

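Both bars lie on the lands parallel to the grille. The board is square to the gripper, with corner pads at (232,174), (422,174), (238,264) and (417,264). The transformer's gold top is at columns 309–347, rows 213–248.

```bash
python3 - <<'E'
from h import *
c=dict(np.load("w6.npz"))
P=cast(c,[(232,174),(422,174),(238,264),(417,264)],2)
print(P.mean(0)); print([np.degrees(np.arctan2(*(P[a]-P[b])[::-1])) for a,b in((0,1),(2,3))],np.linalg.norm(P[0]-P[1]),np.linalg.norm(P[0]-P[2]))
print("trafo",cast(c,[(328,230)],30))
im=cv2.imread("pics/t6.png");ct=env.get_calibration("top");V=cv2.cvtColor(im,cv2.COLOR_BGR2HSV)
b=((V[:,:,1]<25)&(V[:,:,2]>190)).astype(np.uint8)*255
for w in((180,150,205,210),(235,140,260,200)):
    cnt=blob(b,w);r=rect(ct,cnt,73);d=np.array(r[0])-[562.5,209.5];a=np.radians(13.4)
    print(r,d@[np.cos(a),np.sin(a)],d@[-np.sin(a),np.cos(a)])
E
```

```text
[ 566.86588293 -241.91441799]
[np.float64(-150.56277642454037), np.float64(-150.56679998258625)] 160.62219655249612 80.03266005120702
trafo [[ 568.26450701 -243.33461147]]
(array([549.5, 271.1]), array([16.9, 98.5]), 13.3) 1.629584438517941 62.9357168431229
(array([579. , 151.3]), array([16.7, 98.4]), 13.2) 2.5630740070950884 -60.439396519440464
```

```bash
python3 -m jog '[{"dx":0.001,"dy":-0.001,"dz":-0.045,"wx":0,"wy":0,"wz":0,"grip":-0.1},{"dx":0,"dy":0,"dz":-0.045,"wx":0,"wy":0,"wz":0,"grip":-0.1},{"dx":0,"dy":0,"dz":-0.035,"wx":0,"wy":0,"wz":0,"grip":-0.1},{"dx":0,"dy":0,"dz":-0.02,"wx":0,"wy":0,"wz":0,"grip":-0.1},{"dx":0,"dy":0,"dz":-0.008,"wx":0,"wy":0,"wz":0,"grip":-0.1},{"dx":0,"dy":0,"dz":0,"wx":0,"wy":0,"wz":0,"grip":-0.1},{"dx":0,"dy":0,"dz":0,"wx":0,"wy":0,"wz":0,"grip":-0.1}]' 40
python3 -m jog '[{"dx":0,"dy":0,"dz":0,"wx":0,"wy":0,"wz":0,"grip":1},{"dx":0,"dy":0,"dz":0,"wx":0,"wy":0,"wz":0,"grip":1},{"dx":0,"dy":0,"dz":0,"wx":0,"wy":0,"wz":0,"grip":1},{"dx":0,"dy":0,"dz":0,"wx":0,"wy":0,"wz":0,"grip":1},{"dx":0,"dy":0,"dz":0,"wx":0,"wy":0,"wz":0,"grip":1},{"dx":0,"dy":0,"dz":0,"wx":0,"wy":0,"wz":0,"grip":1},{"dx":0,"dy":0,"dz":0.02,"wx":0,"wy":0,"wz":0,"grip":1},{"dx":0,"dy":0,"dz":0,"wx":0,"wy":0,"wz":0,"grip":1},{"dx":0,"dy":0,"dz":0,"wx":0,"wy":0,"wz":0,"grip":1}]'
```

```text
time_s: 17.15
ee_pos: [567.6, -242.7, 11.9]
ee_rot: [179.9, 0.1, 119.5]
force: [0.1, -0.0, -0.6]
gripper_width: 50.1
time_s: 18.05
ee_pos: [566.3, -242.3, 30.1]
ee_rot: [-180.0, -0.0, 119.5]
force: [-1.1, 0.0, -1.9]
gripper_width: 30.0
```

```bash
python3 -m jog '[{"dx":0,"dy":0,"dz":0.03,"wx":0,"wy":0,"wz":0,"grip":1},{"dx":0,"dy":0,"dz":0.045,"wx":0,"wy":0,"wz":0,"grip":1},{"dx":0,"dy":0,"dz":0.045,"wx":0,"wy":0,"wz":0,"grip":1},{"dx":0,"dy":0.01,"dz":0.01,"wx":0,"wy":0,"wz":-0.04,"grip":1},{"dx":0,"dy":0.02,"dz":0,"wx":0,"wy":0,"wz":-0.08,"grip":1},{"dx":0,"dy":0.03,"dz":0,"wx":0,"wy":0,"wz":-0.12,"grip":1},{"dx":0,"dy":0.035,"dz":0,"wx":0,"wy":0,"wz":-0.14,"grip":1},{"dx":0,"dy":0.035,"dz":0,"wx":0,"wy":0,"wz":-0.14,"grip":1},{"dx":0,"dy":0.035,"dz":0,"wx":0,"wy":0,"wz":-0.14,"grip":1},{"dx":0,"dy":0.035,"dz":0,"wx":0,"wy":0,"wz":-0.14,"grip":1}]'
python3 -m jog '[{"dx":0,"dy":0.035,"dz":0,"wx":0,"wy":0,"wz":-0.14,"grip":1},{"dx":0,"dy":0.035,"dz":0,"wx":0,"wy":0,"wz":-0.14,"grip":1},{"dx":0,"dy":0.035,"dz":0,"wx":0,"wy":0,"wz":-0.14,"grip":1},{"dx":0,"dy":0.035,"dz":0,"wx":0,"wy":0,"wz":-0.14,"grip":1},{"dx":0,"dy":0.035,"dz":0,"wx":0,"wy":0,"wz":-0.14,"grip":1},{"dx":-0.001,"dy":0.035,"dz":0,"wx":0,"wy":0,"wz":-0.14,"grip":1},{"dx":-0.001,"dy":0.03,"dz":0,"wx":0,"wy":0,"wz":-0.12,"grip":1},{"dx":-0.001,"dy":0.012,"dz":0,"wx":0,"wy":0,"wz":-0.09,"grip":1},{"dx":0,"dy":0.005,"dz":0,"wx":0,"wy":0,"wz":0,"grip":1},{"dx":0,"dy":0,"dz":0,"wx":0,"wy":0,"wz":0,"grip":1}]'
python3 -m jog '[{"dx":0,"dy":0,"dz":0,"wx":0,"wy":0,"wz":0,"grip":1},{"dx":0,"dy":0,"dz":0,"wx":0,"wy":0,"wz":0,"grip":1},{"dx":0,"dy":0,"dz":0,"wx":0,"wy":0,"wz":0,"grip":1}]'
```

```text
time_s: 19.05
ee_pos: [565.6, -41.0, 159.0]
ee_rot: [-179.9, 0.0, 73.3]
force: [0.7, -0.6, -1.8]
gripper_width: 29.5
time_s: 20.05
ee_pos: [563.0, 214.7, 159.3]
ee_rot: [180.0, 0.1, 13.6]
force: [-0.7, -0.3, -1.8]
gripper_width: 29.6
time_s: 20.35
ee_pos: [563.6, 213.7, 160.5]
ee_rot: [180.0, 0.0, 13.4]
force: [-0.2, 0.3, -1.8]
gripper_width: 29.8
```

```bash
python3 -m jog '[{"dx":-0.001,"dy":-0.004,"dz":-0.025,"wx":0,"wy":0,"wz":0,"grip":1},{"dx":0,"dy":0,"dz":-0.02,"wx":0,"wy":0,"wz":0,"grip":1},{"dx":0,"dy":0,"dz":-0.012,"wx":0,"wy":0,"wz":0,"grip":1},{"dx":0,"dy":0,"dz":0,"wx":0,"wy":0,"wz":0,"grip":1},{"dx":0,"dy":0,"dz":0,"wx":0,"wy":0,"wz":0,"grip":1}]'
python3 - <<'E'
from h import *
im=env.grab_frame("side")[:,:,::-1]
cv2.imwrite("pics/s7.png",cv2.resize(im[70:230,250:430],(720,640))[:600])
E
```

```text
time_s: 20.85
ee_pos: [563.0, 210.6, 104.0]
ee_rot: [180.0, -0.1, 13.5]
force: [-0.5, 0.4, -1.2]
gripper_width: 29.3
```

View pics/s7.png

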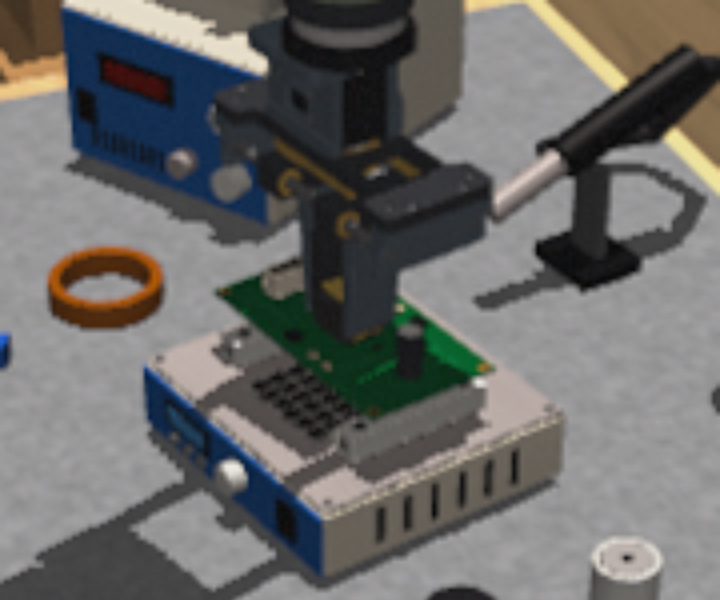

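The board is level above both bars, with the connector left and the capacitor right. Lower it.

```bash
python3 -m jog '[{"dx":0,"dy":0,"dz":-0.01,"wx":0,"wy":0,"wz":0,"grip":1},{"dx":0,"dy":0,"dz":-0.006,"wx":0,"wy":0,"wz":0,"grip":1},{"dx":0,"dy":0,"dz":0,"wx":0,"wy":0,"wz":0,"grip":1},{"dx":0,"dy":0,"dz":0,"wx":0,"wy":0,"wz":0,"grip":1}]'
python3 -m jog '[{"dx":0,"dy":0,"dz":-0.0015,"wx":0,"wy":0,"wz":0,"grip":1},{"dx":0,"dy":0,"dz":-0.001,"wx":0,"wy":0,"wz":0,"grip":1},{"dx":0,"dy":0,"dz":0,"wx":0,"wy":0,"wz":0,"grip":1}]'
```

```text
time_s: 21.3
ee_pos: [562.4, 210.6, 87.3]
ee_rot: [180.0, 0.0, 13.5]
force: [-0.5, -0.5, -1.3]
gripper_width: 29.5
time_s: 21.6
ee_pos: [562.4, 210.6, 84.9]
ee_rot: [180.0, 0.0, 13.5]
force: [0.8, 0.0, -1.7]
gripper_width: 29.8
```

```bash
python3 -m jog '[{"dx":0,"dy":0,"dz":-0.001,"wx":0,"wy":0,"wz":0,"grip":1},{"dx":0,"dy":0,"dz":0,"wx":0,"wy":0,"wz":0,"grip":1},{"dx":0,"dy":0,"dz":0,"wx":0,"wy":0,"wz":0,"grip":1}]'
python3 -m jog '[{"dx":0,"dy":0,"dz":0,"wx":0,"wy":0,"wz":0,"grip":-0.02},{"dx":0,"dy":0,"dz":0,"wx":0,"wy":0,"wz":0,"grip":-0.02},{"dx":0,"dy":0,"dz":0,"wx":0,"wy":0,"wz":0,"grip":-0.02},{"dx":0,"dy":0,"dz":0,"wx":0,"wy":0,"wz":0,"grip":-0.02},{"dx":0,"dy":0,"dz":0.01,"wx":0,"wy":0,"wz":0,"grip":-0.02},{"dx":0,"dy":0,"dz":0.03,"wx":0,"wy":0,"wz":0,"grip":-0.02},{"dx":0,"dy":0,"dz":0.045,"wx":0,"wy":0,"wz":0,"grip":-0.02},{"dx":0,"dy":0,"dz":0.045,"wx":0,"wy":0,"wz":0,"grip":-0.02},{"dx":0,"dy":0,"dz":0,"wx":0,"wy":0,"wz":0,"grip":-1},{"dx":0,"dy":0,"dz":0,"wx":0,"wy":0,"wz":0,"grip":-1}]'
```

```text
time_s: 21.9
ee_pos: [562.7, 210.7, 84.5]
ee_rot: [180.0, -0.0, 13.5]
force: [-1.5, -0.1, 2.0]
gripper_width: 29.5
time_s: 22.9
ee_pos: [563.0, 210.8, 215.8]
ee_rot: [-180.0, -0.2, 13.5]
force: [-0.8, -0.3, 0.1]
gripper_width: 59.7
```

```bash
python3 -m jog '[{"dx":-0.0144,"dy":-0.0227,"dz":0,"wx":0,"wy":0,"wz":0.131,"grip":-1},{"dx":-0.0144,"dy":-0.0227,"dz":0,"wx":0,"wy":0,"wz":0.131,"grip":-1},{"dx":-0.0144,"dy":-0.0227,"dz":0,"wx":0,"wy":0,"wz":0.131,"grip":-1},{"dx":-0.0144,"dy":-0.0227,"dz":0,"wx":0,"wy":0,"wz":0.131,"grip":-1},{"dx":-0.0144,"dy":-0.0227,"dz":0,"wx":0,"wy":0,"wz":0.131,"grip":-1},{"dx":-0.0144,"dy":-0.0227,"dz":0,"wx":0,"wy":0,"wz":0.131,"grip":-1},{"dx":-0.0144,"dy":-0.0227,"dz":0,"wx":0,"wy":0,"wz":0.131,"grip":-1},{"dx":-0.0144,"dy":-0.0227,"dz":0,"wx":0,"wy":0,"wz":0.131,"grip":-1},{"dx":-0.0144,"dy":-0.0227,"dz":0,"wx":0,"wy":0,"wz":0.131,"grip":-1},{"dx":0,"dy":0,"dz":-0.045,"wx":0,"wy":0,"wz":0,"grip":-1}]'
python3 -m jog '[{"dx":0,"dy":0,"dz":0,"wx":0,"wy":0,"wz":0,"grip":-1},{"dx":0,"dy":0,"dz":0,"wx":0,"wy":0,"wz":0,"grip":-1},{"dx":0,"dy":0,"dz":0,"wx":0,"wy":0,"wz":0,"grip":-1}]'
python3 - <<'E'
from h import *
c=env.get_calibration("wrist");w=env.grab_frame("wrist")[:,:,::-1]
np.savez("w8.npz",**c)
im=env.grab_frame("top")[:,:,::-1]
cv2.imwrite("pics/t8.png",im)
cv2.imwrite("pics/m8.png",np.vstack([w[:360],cv2.resize(im[120:240,160:340],(360,240)).repeat(1,0) if 0 else np.hstack([cv2.resize(im[120:240,160:340],(360,240)),np.zeros((240,280,3),np.uint8)])]))
ct=env.get_calibration("top");H,S,V=cv2.split(cv2.cvtColor(im,cv2.COLOR_BGR2HSV))
g=((H>45)&(H<85)&(S>100)).astype(np.uint8)*255
r=rect(ct,blob(g,(165,125,285,240)),75);d=np.array(r[0])-[562.5,209.5];a=np.radians(13.4)
print(r,d@[np.cos(a),np.sin(a)],d@[-np.sin(a),np.cos(a)])
E
```

```text
time_s: 23.9
ee_pos: [434.5, 4.4, 171.6]
ee_rot: [179.5, -0.0, 81.0]
force: [2.7, 0.8, -0.4]
gripper_width: 91.1
time_s: 24.2
ee_pos: [433.9, 6.6, 169.9]
ee_rot: [179.9, -0.0, 81.1]
force: [1.0, -0.5, 0.5]
gripper_width: 91.4
(array([561.8, 210.1]), array([ 89.6, 168.5]), 103.2) -0.5418943726501287 0.7458890593715531
```

View pics/m8.png

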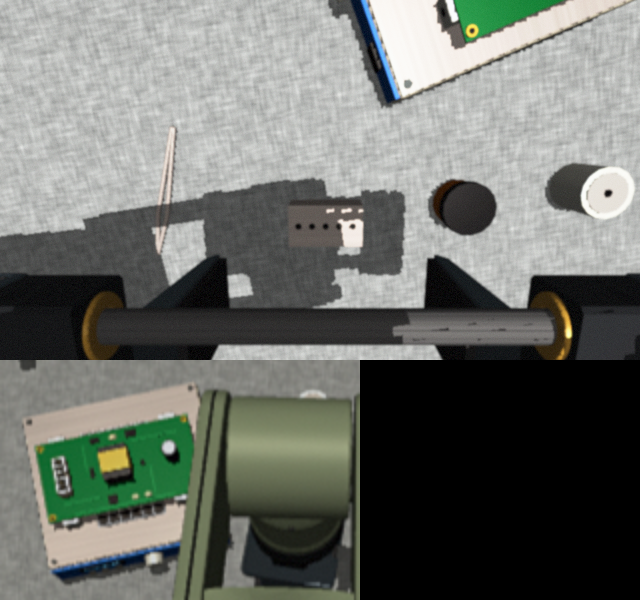

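The board sits squarely on both bars, within about 1 mm of centre. In the wrist view the box shield's hole row runs from (299,227) to (353,226), centred.

```bash
python3 - <<'E'
from h import *
c=dict(np.load("w8.npz"))
P=cast(c,[(299,227),(353,226),(326,226.5)],32);d=P[1]-P[0];print(P,np.degrees(np.arctan2(d[1],d[0])))
E
```

```text
[[411.1154306    8.33668828]
 [454.4778041    2.28863732]
 [432.80273935   5.31180892]] -7.940214983475831
```

```bash
python3 -m jog '[{"dx":-0.001,"dy":-0.001,"dz":-0.045,"wx":0,"wy":0,"wz":0.01,"grip":-1},{"dx":0,"dy":0,"dz":-0.045,"wx":0,"wy":0,"wz":0,"grip":-1},{"dx":0,"dy":0,"dz":-0.04,"wx":0,"wy":0,"wz":0,"grip":-1},{"dx":0,"dy":0,"dz":-0.02,"wx":0,"wy":0,"wz":0,"grip":-1},{"dx":0,"dy":0,"dz":-0.009,"wx":0,"wy":0,"wz":0,"grip":-1},{"dx":0,"dy":0,"dz":0,"wx":0,"wy":0,"wz":0,"grip":-1},{"dx":0,"dy":0,"dz":0,"wx":0,"wy":0,"wz":0,"grip":1},{"dx":0,"dy":0,"dz":0,"wx":0,"wy":0,"wz":0,"grip":1},{"dx":0,"dy":0,"dz":0,"wx":0,"wy":0,"wz":0,"grip":1},{"dx":0,"dy":0,"dz":0,"wx":0,"wy":0,"wz":0,"grip":1}]' 25
python3 -m jog '[{"dx":0,"dy":0,"dz":0,"wx":0,"wy":0,"wz":0,"grip":1},{"dx":0,"dy":0,"dz":0,"wx":0,"wy":0,"wz":0,"grip":1},{"dx":0,"dy":0,"dz":0,"wx":0,"wy":0,"wz":0,"grip":1},{"dx":0,"dy":0,"dz":0,"wx":0,"wy":0,"wz":0,"grip":1}]'
```

```text
time_s: 25.3
ee_pos: [432.4, 5.3, 10.7]
ee_rot: [179.9, -0.0, 81.6]
force: [0.1, 1.3, -0.0]
gripper_width: 61.9
time_s: 25.7
ee_pos: [432.3, 5.3, 10.6]
ee_rot: [179.9, -0.0, 81.6]
force: [-1.4, 0.4, 6.1]
gripper_width: 59.8
```

```bash
python3 -m jog '[{"dx":0,"dy":0,"dz":0.03,"wx":0,"wy":0,"wz":0,"grip":1},{"dx":0,"dy":0,"dz":0.045,"wx":0,"wy":0,"wz":0,"grip":1},{"dx":0,"dy":0,"dz":0.045,"wx":0,"wy":0,"wz":0,"grip":1},{"dx":0,"dy":0,"dz":0.04,"wx":0,"wy":0,"wz":0,"grip":1}]'
python3 -m jog '[{"dx":0.0166,"dy":0.0376,"dz":0,"wx":0,"wy":0,"wz":0.054,"grip":1},{"dx":0.0166,"dy":0.0376,"dz":0,"wx":0,"wy":0,"wz":0.054,"grip":1},{"dx":0.0166,"dy":0.0376,"dz":0,"wx":0,"wy":0,"wz":0.054,"grip":1},{"dx":0.0166,"dy":0.0376,"dz":0,"wx":0,"wy":0,"wz":0.054,"grip":1},{"dx":0.0166,"dy":0.0376,"dz":0,"wx":0,"wy":0,"wz":0.054,"grip":1},{"dx":0.0166,"dy":0.0376,"dz":0,"wx":0,"wy":0,"wz":0.054,"grip":1},{"dx":0.0166,"dy":0.0376,"dz":0,"wx":0,"wy":0,"wz":0.054,"grip":1},{"dx":0,"dy":0,"dz":0,"wx":0,"wy":0,"wz":0,"grip":1},{"dx":0,"dy":0,"dz":0,"wx":0,"wy":0,"wz":0,"grip":1},{"dx":0,"dy":0,"dz":0,"wx":0,"wy":0,"wz":0,"grip":1}]'
```

```text
time_s: 26.1
ee_pos: [431.7, 5.3, 172.0]
ee_rot: [180.0, -0.0, 81.6]
force: [1.6, -0.6, -0.6]
gripper_width: 60.1
time_s: 27.1
ee_pos: [547.3, 267.5, 169.6]
ee_rot: [-179.9, 0.0, 103.2]
force: [0.5, 0.5, -1.0]
gripper_width: 60.0
```

```bash
python3 -m jog '[{"dx":0,"dy":0,"dz":-0.03,"wx":0,"wy":0,"wz":0,"grip":1},{"dx":0,"dy":0,"dz":-0.03,"wx":0,"wy":0,"wz":0,"grip":1},{"dx":0,"dy":0,"dz":-0.006,"wx":0,"wy":0,"wz":0,"grip":1},{"dx":0,"dy":0,"dz":0,"wx":0,"wy":0,"wz":0,"grip":1},{"dx":0,"dy":0,"dz":0,"wx":0,"wy":0,"wz":0,"grip":1}]'
python3 - <<'E'
from h import *
im=env.grab_frame("side")[:,:,::-1]
cv2.imwrite("pics/s9.png",cv2.resize(im[70:220,240:420],(720,600)))
E
```

```text
time_s: 27.6
ee_pos: [548.9, 268.4, 105.5]
ee_rot: [179.9, -0.0, 103.2]
force: [0.1, -0.4, -1.0]
gripper_width: 59.8
```

View pics/s9.png

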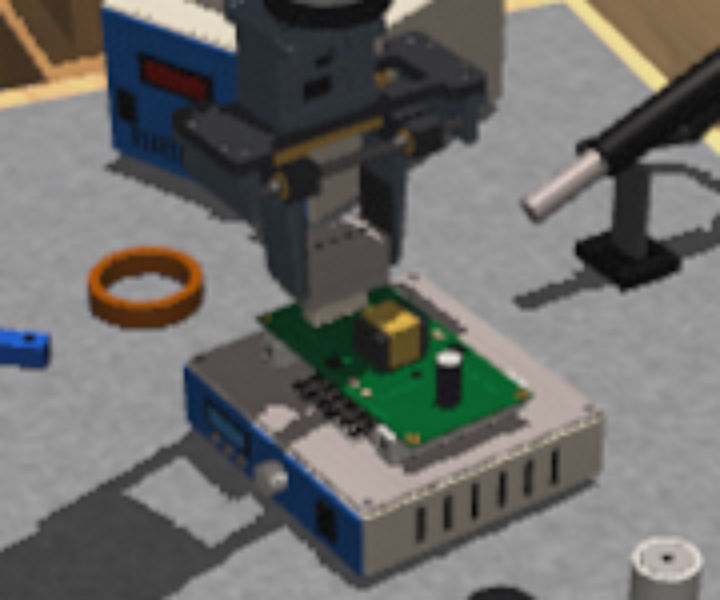

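The box shield is level and above the connector. Lower it.

```bash
python3 -m jog '[{"dx":-0.0005,"dy":0,"dz":-0.01,"wx":0,"wy":0,"wz":0,"grip":1},{"dx":0,"dy":0,"dz":-0.006,"wx":0,"wy":0,"wz":0,"grip":1},{"dx":0,"dy":0,"dz":-0.002,"wx":0,"wy":0,"wz":0,"grip":1},{"dx":0,"dy":0,"dz":0,"wx":0,"wy":0,"wz":0,"grip":1},{"dx":0,"dy":0,"dz":0,"wx":0,"wy":0,"wz":0,"grip":1}]'
```

```text
time_s: 28.15
ee_pos: [547.6, 268.6, 85.9]
ee_rot: [180.0, -0.0, 103.3]
force: [-0.2, -0.0, -0.5]
gripper_width: 60.0
```

```bash
python3 -m jog '[{"dx":0,"dy":0,"dz":-0.0005,"wx":0,"wy":0,"wz":0,"grip":-0.8},{"dx":0,"dy":0,"dz":0,"wx":0,"wy":0,"wz":0,"grip":-0.8},{"dx":0,"dy":0,"dz":0,"wx":0,"wy":0,"wz":0,"grip":-0.8},{"dx":0,"dy":0,"dz":0,"wx":0,"wy":0,"wz":0,"grip":-0.8},{"dx":0,"dy":0,"dz":0.01,"wx":0,"wy":0,"wz":0,"grip":-0.8},{"dx":0,"dy":0,"dz":0.03,"wx":0,"wy":0,"wz":0,"grip":-0.8},{"dx":0,"dy":0,"dz":0.045,"wx":0,"wy":0,"wz":0,"grip":-0.8},{"dx":0,"dy":0,"dz":0.045,"wx":0,"wy":0,"wz":0,"grip":-0.8},{"dx":0,"dy":0,"dz":0,"wx":0,"wy":0,"wz":0,"grip":-0.8}]'
```

```text
time_s: 29.05
ee_pos: [551.0, 270.2, 223.8]
ee_rot: [179.1, -0.2, 103.3]
force: [0.7, 0.4, 0.6]
gripper_width: 82.0
```

```bash
python3 -m jog '[{"dx":0.0166,"dy":-0.0446,"dz":0,"wx":0,"wy":0,"wz":0,"grip":-0.45},{"dx":0.0166,"dy":-0.0446,"dz":0,"wx":0,"wy":0,"wz":0,"grip":-0.45},{"dx":0.0166,"dy":-0.0446,"dz":0,"wx":0,"wy":0,"wz":0,"grip":-0.45},{"dx":0.0166,"dy":-0.0446,"dz":0,"wx":0,"wy":0,"wz":0,"grip":-0.45},{"dx":0.0166,"dy":-0.0446,"dz":0,"wx":0,"wy":0,"wz":0,"grip":-0.45},{"dx":0.0166,"dy":-0.0446,"dz":0,"wx":0,"wy":0,"wz":0,"grip":-0.45},{"dx":0,"dy":0,"dz":-0.04,"wx":0,"wy":0,"wz":0,"grip":-0.45},{"dx":0,"dy":0,"dz":0,"wx":0,"wy":0,"wz":0,"grip":-0.45},{"dx":0,"dy":0,"dz":0,"wx":0,"wy":0,"wz":0,"grip":-0.45},{"dx":0,"dy":0,"dz":0,"wx":0,"wy":0,"wz":0,"grip":-0.45}]'
python3 - <<'E'
from h import *
c=env.get_calibration("wrist");w=env.grab_frame("wrist")[:,:,::-1]
np.savez("w10.npz",**c)
im=env.grab_frame("top")[:,:,::-1]
cv2.imwrite("pics/t10.png",im)
cv2.imwrite("pics/m10.png",np.vstack([w[:360],np.hstack([cv2.resize(im[120:240,160:340],(360,240)),np.zeros((240,280,3),np.uint8)])]))
E
```

```text
time_s: 30.05
ee_pos: [647.8, 1.9, 177.2]
ee_rot: [179.9, 0.0, 103.3]
force: [0.7, -0.4, 0.4]
gripper_width: 66.1
```

View pics/m10.png

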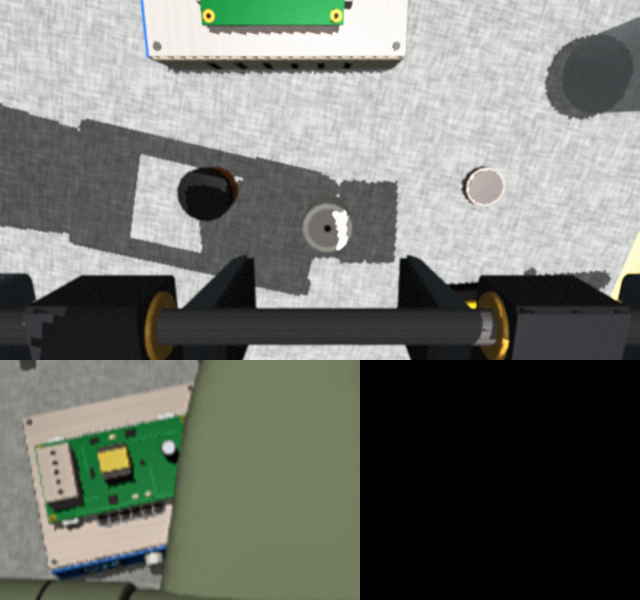

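The box shield now covers the connector. The round shield's centre hole is at (327,228), centred between the jaws, and the jar at (207,193) is clear of them.

```bash
python3 - <<'E'
from h import *
c=dict(np.load("w10.npz"));print(cast(c,[(327,228)],45))
im=cv2.imread("pics/t10.png");ct=env.get_calibration("top");H,S,V=cv2.split(cv2.cvtColor(im,cv2.COLOR_BGR2HSV))
x,y=240,158;m=((S<50)&(V>140)).astype(np.uint8)*255
cnt=blob(m,(237,157,250,172));print("cap",cast(ct,cnt.reshape(-1,2).mean(0),105), cv2.contourArea(cnt))
cnt=blob(m,(176,155,202,202));print("box",rect(ct,cnt,107))
E
```

```text
[[648.18998903   0.79037743]]
cap [[576.73508588 152.53561701]] 25.5
box (array([542.1, 269.5]), array([ 53.2, 100.9]), 0.8)
```

```bash
python3 -m jog '[{"dx":0,"dy":-0.001,"dz":-0.045,"wx":0,"wy":0,"wz":0,"grip":-0.45},{"dx":0,"dy":0,"dz":-0.045,"wx":0,"wy":0,"wz":0,"grip":-0.45},{"dx":0,"dy":0,"dz":-0.04,"wx":0,"wy":0,"wz":0,"grip":-0.45},{"dx":0,"dy":0,"dz":-0.026,"wx":0,"wy":0,"wz":0,"grip":-0.45},{"dx":0,"dy":0,"dz":0,"wx":0,"wy":0,"wz":0,"grip":-0.45},{"dx":0,"dy":0,"dz":0,"wx":0,"wy":0,"wz":0,"grip":1},{"dx":0,"dy":0,"dz":0,"wx":0,"wy":0,"wz":0,"grip":1},{"dx":0,"dy":0,"dz":0,"wx":0,"wy":0,"wz":0,"grip":1},{"dx":0,"dy":0,"dz":0,"wx":0,"wy":0,"wz":0,"grip":1},{"dx":0,"dy":0,"dz":0,"wx":0,"wy":0,"wz":0,"grip":1}]' 25
python3 -m jog '[{"dx":0,"dy":0,"dz":0,"wx":0,"wy":0,"wz":0,"grip":1},{"dx":0,"dy":0,"dz":0,"wx":0,"wy":0,"wz":0,"grip":1},{"dx":0,"dy":0,"dz":0,"wx":0,"wy":0,"wz":0,"grip":1}]'
```

```text
time_s: 31.15
ee_pos: [648.4, -0.0, 21.4]
ee_rot: [179.8, 0.0, 103.3]
force: [-0.2, 0.6, 5.6]
gripper_width: 39.6
time_s: 31.45
ee_pos: [648.4, -0.0, 21.4]
ee_rot: [179.8, 0.0, 103.3]
force: [-0.4, 0.8, 7.1]
gripper_width: 39.3
```

```bash
python3 -m jog '[{"dx":0,"dy":0,"dz":0.03,"wx":0,"wy":0,"wz":0,"grip":1},{"dx":0,"dy":0,"dz":0.045,"wx":0,"wy":0,"wz":0,"grip":1},{"dx":0,"dy":0,"dz":0.045,"wx":0,"wy":0,"wz":0,"grip":1},{"dx":0,"dy":0,"dz":0.045,"wx":0,"wy":0,"wz":0,"grip":1},{"dx":-0.018,"dy":0.038,"dz":0,"wx":0,"wy":0,"wz":0,"grip":1},{"dx":-0.018,"dy":0.038,"dz":0,"wx":0,"wy":0,"wz":0,"grip":1},{"dx":-0.018,"dy":0.038,"dz":0,"wx":0,"wy":0,"wz":0,"grip":1},{"dx":-0.018,"dy":0.038,"dz":0,"wx":0,"wy":0,"wz":0,"grip":1},{"dx":0,"dy":0,"dz":0,"wx":0,"wy":0,"wz":0,"grip":1},{"dx":0,"dy":0,"dz":0,"wx":0,"wy":0,"wz":0,"grip":1}]'
python3 -m jog '[{"dx":0,"dy":0,"dz":-0.03,"wx":0,"wy":0,"wz":0,"grip":1},{"dx":0,"dy":0,"dz":-0.02,"wx":0,"wy":0,"wz":0,"grip":1},{"dx":0,"dy":0,"dz":0,"wx":0,"wy":0,"wz":0,"grip":1},{"dx":0,"dy":0,"dz":0,"wx":0,"wy":0,"wz":0,"grip":1}]'
```

```text
time_s: 32.45
ee_pos: [574.8, 152.5, 184.8]
ee_rot: [180.0, 0.0, 103.4]
force: [-0.4, -0.0, -0.9]
gripper_width: 39.3
time_s: 32.85
ee_pos: [575.9, 150.9, 134.7]
ee_rot: [180.0, 0.0, 103.2]
force: [0.9, 0.3, 0.2]
gripper_width: 39.2
```

```bash
python3 -m jog '[{"dx":0,"dy":0.0005,"dz":-0.01,"wx":0,"wy":0,"wz":0,"grip":1},{"dx":0,"dy":0,"dz":-0.012,"wx":0,"wy":0,"wz":0,"grip":1},{"dx":0,"dy":0,"dz":-0.008,"wx":0,"wy":0,"wz":0,"grip":1},{"dx":0,"dy":0,"dz":-0.004,"wx":0,"wy":0,"wz":0,"grip":1},{"dx":0,"dy":0,"dz":-0.002,"wx":0,"wy":0,"wz":0,"grip":1},{"dx":0,"dy":0,"dz":0,"wx":0,"wy":0,"wz":0,"grip":1},{"dx":0,"dy":0,"dz":0,"wx":0,"wy":0,"wz":0,"grip":1}]'
```

```text
time_s: 33.55
ee_pos: [575.4, 152.6, 98.8]
ee_rot: [180.0, 0.0, 103.3]
force: [0.3, -0.1, -0.8]
gripper_width: 39.3
```

```bash
python3 -m jog '[{"dx":0,"dy":0,"dz":-0.0015,"wx":0,"wy":0,"wz":0,"grip":1},{"dx":0,"dy":0,"dz":-0.001,"wx":0,"wy":0,"wz":0,"grip":1},{"dx":0,"dy":0,"dz":0,"wx":0,"wy":0,"wz":0,"grip":1},{"dx":0,"dy":0,"dz":0,"wx":0,"wy":0,"wz":0,"grip":1}]'
```

```text
time_s: 33.95
ee_pos: [575.4, 152.5, 96.4]
ee_rot: [180.0, -0.0, 103.3]
force: [-0.5, -0.0, 2.7]
gripper_width: 39.0
```

Contact at the expected height (+2.7 N). I release, lift, and swing the arm clear.

```bash
python3 -m jog '[{"dx":0,"dy":0,"dz":0,"wx":0,"wy":0,"wz":0,"grip":-0.4},{"dx":0,"dy":0,"dz":0,"wx":0,"wy":0,"wz":0,"grip":-0.4},{"dx":0,"dy":0,"dz":0,"wx":0,"wy":0,"wz":0,"grip":-0.4},{"dx":0,"dy":0,"dz":0,"wx":0,"wy":0,"wz":0,"grip":-0.4},{"dx":0,"dy":0,"dz":0.01,"wx":0,"wy":0,"wz":0,"grip":-0.4},{"dx":0,"dy":0,"dz":0.03,"wx":0,"wy":0,"wz":0,"grip":-0.4},{"dx":0,"dy":0,"dz":0.045,"wx":0,"wy":0,"wz":0,"grip":-0.4},{"dx":0,"dy":0,"dz":0.045,"wx":0,"wy":0,"wz":0,"grip":-0.4},{"dx":0,"dy":0,"dz":0.03,"wx":0,"wy":0,"wz":0,"grip":-0.4}]'
python3 -m jog '[{"dx":-0.012,"dy":-0.045,"dz":0,"wx":0,"wy":0,"wz":0,"grip":-0.4},{"dx":-0.012,"dy":-0.045,"dz":0,"wx":0,"wy":0,"wz":0,"grip":-0.4},{"dx":-0.012,"dy":-0.045,"dz":0,"wx":0,"wy":0,"wz":0,"grip":-0.4},{"dx":-0.012,"dy":-0.045,"dz":0,"wx":0,"wy":0,"wz":0,"grip":-0.4},{"dx":-0.012,"dy":-0.045,"dz":0,"wx":0,"wy":0,"wz":0,"grip":-0.4},{"dx":-0.012,"dy":-0.045,"dz":0,"wx":0,"wy":0,"wz":0,"grip":-0.4},{"dx":-0.012,"dy":-0.045,"dz":0,"wx":0,"wy":0,"wz":0,"grip":-0.4},{"dx":-0.012,"dy":-0.045,"dz":0,"wx":0,"wy":0,"wz":0,"grip":-0.4},{"dx":0,"dy":0,"dz":0,"wx":0,"wy":0,"wz":0,"grip":-0.4},{"dx":0,"dy":0,"dz":0,"wx":0,"wy":0,"wz":0,"grip":-0.4}]'
python3 - <<'E'
from h import *
a=env.grab_frame("top")[:,:,::-1];b=env.grab_frame("side")[:,:,::-1]
cv2.imwrite("pics/t11.png",a);cv2.imwrite("pics/s11.png",b)
cv2.imwrite("pics/m11.png",np.hstack([cv2.resize(a[120:240,165:285],(400,400),interpolation=2),cv2.resize(b[120:230,270:400],(400,400),interpolation=2)]))
ct=env.get_calibration("top");H,S,V=cv2.split(cv2.cvtColor(a,cv2.COLOR_BGR2HSV))
g=((H>45)&(H<85)&(S>100)).astype(np.uint8)*255
print("board",rect(ct,blob(g,(165,125,285,240)),75))
o=cv2.imread("pics/top0.png")
for n,(x,y) in dict(jar=(315,189),reel=(513,243),tape=(120,218)).items():
    t=o[y-14:y+14,x-14:x+14];r=cv2.matchTemplate(a[y-30:y+30,x-30:x+30],t,cv2.TM_CCOEFF_NORMED)
    print(n,cv2.minMaxLoc(r)[1::2])
E
```

```text
time_s: 34.85
ee_pos: [576.1, 152.6, 260.4]
ee_rot: [179.7, -0.0, 103.3]
force: [-0.4, 0.2, 0.3]
gripper_width: 64.2
time_s: 35.85
ee_pos: [478.9, -208.3, 256.5]
ee_rot: [179.9, -0.0, 103.1]
force: [-0.4, 0.2, 0.1]
gripper_width: 63.9
board (array([561.9, 210. ]), array([ 89.5, 167.9]), 103.2)
jar (0.999445378780365, (16, 16))
reel (0.8297618627548218, (16, 16))
tape (0.9994456768035889, (16, 16))
```

View pics/m11.png

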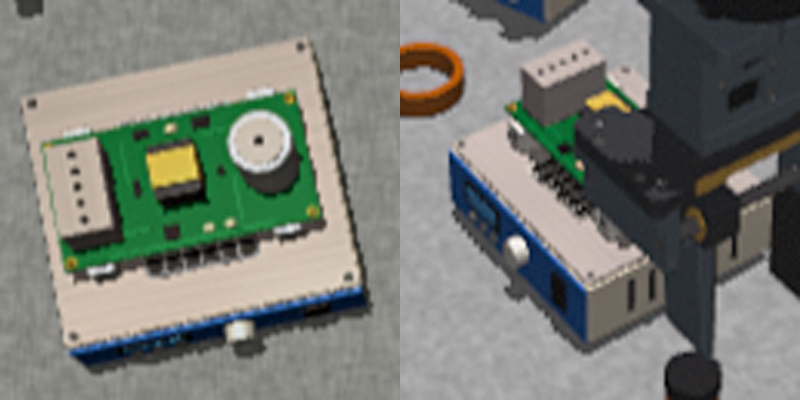

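Top view: the round shield's hole is at (242.4,162) and the box's hole row is centred at (188.1,176.1). I cast both at their top heights and hand in if they agree.

```bash
python3 - <<'E'
from h import *
ct=env.get_calibration("top");a=np.radians(13.3);B=np.array([562,210.1])
ok=True
for n,p,z,y in(("round",(242.4,162),120,-60),("box",(188.1,176.1),107,60)):
    d=cast(ct,p,z)[0]-B;l=np.array([d@[np.cos(a),np.sin(a)],d@[-np.sin(a),np.cos(a)]-y]);print(n,l);ok&=bool((abs(l)<8).all())
if ok: print(env.job_done())
E
```

```text
round [-1.35311095  1.55632808]
box [-2.31651212  0.3482981 ]
the job is handed in; nothing more can be done
None
```

The preheater is set up as asked and the job is handed in, at about 36 s on the robot's clock out of 118 s. `job_done()` gives no verdict, so the result rests on the checks below.

- **Bars:** measured after placing, they are 63 mm left and 60 mm right of centre, about 2 mm off front-to-back and parallel to the grille. The first bar took two tries. I lifted before the fingers had closed and came up empty, and a picture showed the bar had not moved.
- **Board:** it lies across both bars with the connector on the left, within about 1 mm of centre and 0.2° of square. It was lowered level, and I saw no sign of it touching the preheater.
- **Shields:** in the last top view the round shield is about 2 mm from the capacitor position and the box shield about 2.5 mm from the connector position. Each was let go at the height expected for sitting flat on the board.
- **Bystanders:** the flux jar and tape roll match the first picture exactly. The solder reel is in the same place, but the match was weaker (0.83), probably because the arm's shadow fell on it.

In the last side view the arm hid the round shield, so whether it sits flat rests on the top view and on the contact height and force at release.

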